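# Square up a newly bonded splash panel in a dental clinic

## Task

The sea-green splash panel on the clinic worktop has just been bonded and must be held square while it sets. Clear its corner first: put the blue and orange screw box into the open drawer of the white unit and slide the drawer fully shut; then stand the try square upright in the corner between the worktop and the panel's face in front of the drawer unit, stock flat on the worktop and straight out from the panel, and press it gently in until the stock sits on the worktop and the blade's edge lies against the panel. Finish while still holding the square pressed there, and leave everything else on the worktop where it is.

Things in the scene. Friction and masses are not known exactly. Their poses are not given: they have to be found in the camera images.
- screwbox_center (a point): the box of left-over screws: small closed plastic box, blue with an orange lid, 70 mm (its x) x 44 mm (its y) x 28 mm high, 80 to 170 g, lying flat on the worktop at the left; this point is its centre, 14 mm above its underside. Grip it across the 44 mm.
- unit_drawer0 (a joint): opening of the white drawer unit's only drawer, m: 0 is fully shut, 0.10 to 0.15 at the start. It slides freely (1 to 2 N) and stays where it is left.
- unit_drawer0_handle (a point): middle of the drawer's steel bar handle: a level bar 120 mm long and 11 mm thick, standing 35 mm out from the drawer front, 62 mm above the worktop; moves with the drawer. The axes are those of the drawer: x points into the unit (the way the drawer slides shut), y to the left along the drawer front, z up.
- drawer_in (a point): centre of the drawer's inner floor, 22 mm above the worktop; moves with the drawer, axes as the handle. The tray inside is 235 mm (x) x 198 mm (y), its walls 56 mm high, 6 mm thick; the inner face of its front end lies 0.12 m from this point towards the handle (-x). Only the part outside the unit is open from above
- unit: the white drawer unit, fixed on the worktop: 280 mm deep, 240 mm wide, 100 mm high; the drawer opens towards the robot. It carries a white device with a blue display, 70 mm high, from 120 mm behind its front. Origin in the middle of its underside, axes as the handle
- square_grip (a point): the try square: dark wooden stock 140 mm long (its x), 22 mm wide (its y), 30 mm high, standing on the worktop; at its +x end a steel blade 26 mm wide, 4 mm thick, rises to 140 mm, its outer edge flush with the stock's end. 0.13 to 0.25 kg. This point is inside the stock: 90 mm from the blade end, 50 mm from the free end, 15 mm above the underside. Grip it here across the 22 mm; z is up
- square_heel (a point): the square's heel, the outer corner where the underside meets the blade's outer edge: 90 mm from square_grip along the square's x, on the underside
- square_toe (a point): the underside of the stock at its free end, 50 mm from square_grip against the square's x
- square_tip (a point): top of the blade's outer edge, 140 mm straight above the heel
- square: the whole try square; origin in the middle of the stock's underside, 20 mm from square_grip along x
- panel_face (a point): point at the foot of the splash panel's left face, about 120 mm in front of the unit's front. The face is upright; y points straight out of it to the left, x along the panel's foot away from the robot, z up. The face reaches from 100 mm before (-x) to 400 mm beyond this point; the unit stands 15 to 30 mm beside it from about 120 mm beyond, its shut drawer's handle from about 80 mm
- panel: the sea-green splash panel, 500 mm long, 18 mm thick, 180 mm high, fixed upright on the worktop to the right of the drawer unit; origin in the middle of its underside
- table: the beige worktop the robot stands on; its top is level, at z = 0
- disinfectant: white disinfectant bottle with a blue cap, 64 mm across, 190 mm tall, beyond (right of) the splash panel; leave it alone; origin under its middle
- adhesive: yellow adhesive bottle with a red cap, 42 mm across, 150 mm tall, on the far (right) side of the splash panel; leave it alone; origin under its middle
- mouse: white computer mouse, 105 x 60 x 28 mm, at the left; leave it alone; origin under its middle
- mug: blue mug, 80 mm across, 92 mm tall, at the back left; leave it alone; origin under its middle
- dental_model: cream dental stone model of a tooth arch, 58 x 64 x 37 mm, near the robot; leave it alone; origin under its middle
- tape_measure: yellow tape measure, 68 x 34 x 66 mm, near the robot; leave it alone; origin under its middle
- pencil: red carpenter's pencil lying flat, 160 mm long, 8 mm high, behind the square; leave it alone; origin under its middle
- screwbox: the same screw box; origin in the middle of its underside
Not all that is in view belongs to the job. What is shaped like the square but pink or turquoise is not meant.

How it is judged:
On the way, in this order (a step that is already met when the one before it is completed fails the run):
1. the screw box lies in the open drawer, let go (x of screwbox_center in the frame of drawer_in between -0.105 and 0.105 m and y of screwbox_center in the frame of drawer_in between -0.088 and 0.088 m and z of screwbox_center in the frame of drawer_in between 0 and 0.045 m and value of joint unit_drawer0 above 0.03 m and contact force between the fingers and screwbox below 0.05 N and linear speed of screwbox below 0.02 m/s), for 0.1 s.
2. the drawer is fully shut with the screw box in it (x of screwbox_center in the frame of drawer_in between -0.105 and 0.105 m and y of screwbox_center in the frame of drawer_in between -0.088 and 0.088 m and z of screwbox_center in the frame of drawer_in between 0 and 0.045 m and value of joint unit_drawer0 below 0.006 m), for 0.2 s.
3. the square is pressed into the corner: stock on the worktop, blade's edge against the panel (y of square_heel in the frame of panel_face between -0.003 and 0.003 m and y of square_tip in the frame of panel_face between -0.004 and 0.004 m and x of square_heel in the frame of panel_face between -0.1 and 0.12 m and height (world z) of each of square_heel, square_toe below 0.003 m and angle between the x axis of square_grip and the y axis of panel_face, either way round below 0.07 rad and angle between square_grip's own z axis and vertical below 0.03 rad and contact force between square and panel above 1 N and contact force between square and table above 0.5 N), for 0.3 s.
At the end, for the whole second after the job is handed in: Drawer shut within 6 mm, screw box in it. Square in the corner before the unit: underside within 3 mm of the worktop, blade within 3 mm (heel) and 4 mm (tip) of the panel, upright to 1.7 deg, straight out to 4 deg, over 1 N on panel, 0.5 N on worktop, held by the fingers (over 2 N), at rest (all of step 2 and all of step 3 and contact force between the fingers and square above 2 N and linear speed of square below 0.01 m/s); the arm keeps its last pose, push and grip.
It fails at once if another thing on the worktop is moved by more than 30 mm (distance of any of disinfectant, adhesive, mouse, mug, dental_model, tape_measure, pencil from where it was at the start of the episode above 0.03 m).
It fails at once if the square is forced against the panel with more than 50 N (contact force between square and panel above 50 N).
It also fails if it takes over 70 s, if anything falls off the work surface, if the arm or the gripper's body presses on something with over 40 N, if the wrist force passes 120 N, or if a joint passes its speed limit or range.

## Robot

A 6-joint arm with a two-finger parallel gripper is mounted at the origin on the work surface. World frame = base frame: x ahead of the robot, y to its left, z up, the work surface at z = 0. Lengths are in m, angles in rad, forces in N, time in s.
With the tool pointing down it reaches from about 0.3 to 0.875 m from the base axis. Payload 6.4 kg.
Tool frame: the origin (TCP) lies at the centre of the arm's flange, where the gripper is bolted on; the fingertips stand 173 mm ahead of it and the grasp point (between the pads) lies 155 mm ahead of it; z points along the fingers, y is the line along which they close (so a half turn about z gives the same grasp; the last joint's range is limited). The gripper opens to 85 mm and grips with 20 to 120 N. Pads are 22 mm wide; open, the fingers measure 114 mm over their backs; the gripper's body (76 mm by 85 mm) begins 54 mm behind the grasp point. The pads swing forward as they close: fully open they stand 13 mm farther back than shut.
Start: joints at [0.938, 0.181, 1.607, -0, 1.354, -0.206], TCP at [0.238, 0.523, 0.405] pointing down, gripper open.
Joint ranges: [-2.99, 2.99], [-0.89, 2.07], [0.3, 2.58], [-1.14, 4.28], [0, 2.63], [-3.12, 3.12]. Speed limits (rad/s): [2.57, 2.57, 3.01, 3.14, 3.14, 3.14].

## Interface

Orientations are given as a unit quaternion [w, x, y, z].
In Python, from bench import get_obs, camera, get_calibration, hand_in gives the robot as it stands. The module is installed in compiled form; this text tells all that it offers.
- The arm moves only by the tool drive_tool, never from a script. Its argument "increments" is a list of rows, each a list of 2 entries, a list of its own where there are three numbers: the shift along the tool's x, y, z normalised to -1 to 1, where 1 is 250 mm, then the turn about the tool's z normalised to -1 to 1, where 1 is 90 degrees. A call has exactly 8 rows; each row is the pose to reach, as a shift and turn from the pose commanded when the call began, along the tool's axes at that moment; what a row does not reach only later rows make up. A row lasts 1/8 s, in which the tool goes at most 62.5 mm and 10.7 degrees, less where a joint would pass 70% of its speed; a pose out of reach is approached as far as the arm can. A call with a number of a shift or a turn outside -1 to 1 is refused whole. A call with a gripper value outside its range is refused whole. "claw" is the closure, from 0 (fully open) to 1 (shut), set as the call begins (left out, the last holds). The fingers move at their own pace and stop on an object; the grip force is fixed at half the most. Time passes only in rows, so rows that repeat a pose let the fingers close, or fill a call up. It gives the time, the measured TCP pose, the force and the opening at its end, in the units of the state.
- get_obs(): the state, without advancing time (a new reading comes with each control period).
- camera(name): name is "scene" or "top" or "wrist"; returns the picture (480x640x3 uint8, blue, green, red); there is no depth.
- get_calibration(name): a dict with "K" (3x3 intrinsics, pixels), "origin" and "orientation" of the camera in the world. Camera axes: x right, y down, z forward; pixel columns grow to the right and rows downward; lengths in m; the calibration is good to about 2 mm. A picture is of the moment at which its call begins: read the wrist's pose just before it. get_calibration takes no time and is no camera call; for the wrist camera it gives the pose at the moment of the call.
- hand_in(): hands the job in, once; it reports no verdict.
The state is a dict: "time_s": time; "q": joint angles; "dq": joint speeds; "joint_efforts": joint torques, N m; "eef_pos": TCP position; "eef_rot": TCP orientation; "wrist_force": force on the tool from outside, world axes, zero at the start; "torque": the same for the moment, N m; "opening": opening from 0.0 (shut) to 1.0 (fully open).
Only numpy, scipy, OpenCV 4.12 (cv2) and the standard library are available. Lean on these libraries where they do the work, as an engineer would, in place of code of your own. Each camera call takes 0.05 s, during which the arm holds its last target. There are 200 camera calls.

## Working session

There is one attempt and no reset: what is moved stays moved. The work goes in short steps, Python scripts to look and compute and a tool call to move; the robot and the scene stay as the last step left them, time stands still between calls to the robot, and variables do not carry over. Pictures are saved under pics/ and viewed, on a budget of 10 in all, crops included, one or two more only if the job needs it, and the job is handed in when it is done.

Besides the shell and the picture viewer there is one more tool, called in YAML: its name, and indented under it one key for each argument. drive_tool: Moves the arm, as the interface text tells. Its arguments: {"type":"object","properties":{"increments":{"type":"array","items":{"type":"array"}},"claw":{"type":"number"}},"required":["increments"]}

```bash
mkdir -p pics
cat > h.py <<'E'
import numpy as np, cv2
from bench import get_obs, camera, get_calibration
from scipy.spatial.transform import Rotation as R
def rot(q): return R.from_quat([q[1],q[2],q[3],q[0]]).as_matrix()
def ray(c,u,v):
    d=rot(c["orientation"])@np.linalg.inv(np.array(c["K"]))@np.array([u,v,1.0]); return np.array(c["origin"]),d/np.linalg.norm(d)
def onplane(c,u,v,z=0.0):
    o,d=ray(c,u,v); return o+d*(z-o[2])/d[2]
def tri(c1,p1,c2,p2):
    o1,d1=ray(c1,*p1); o2,d2=ray(c2,*p2)
    A=np.stack([d1,-d2],1); s=np.linalg.lstsq(A,o2-o1,rcond=None)[0]
    a,b=o1+s[0]*d1,o2+s[1]*d2; return (a+b)/2, np.linalg.norm(a-b)
def proj(c,P):
    p=np.array(c["K"])@(rot(c["orientation"]).T@(np.array(P)-np.array(c["origin"]))); return p[:2]/p[2]
E
python3 - <<'E'
from h import *
for n in("scene","top","wrist"):
    c=get_calibration(n); print(n,np.round(c["K"],1).tolist(),np.round(c["origin"],3),np.round(c["orientation"],4))
    cv2.imwrite(f"pics/{n}0.png",camera(n))
o=get_obs(); print({k:np.round(v,3) for k,v in o.items()})
E
```

```text
scene [[531.9, 0.0, 314.5], [0.0, 531.9, 234.2], [0.0, 0.0, 1.0]] [1.546 0.115 0.795] [-0.3284  0.5998  0.6464 -0.3385]
top [[560.0, 0.0, 331.2], [0.0, 560.0, 241.2], [0.0, 0.0, 1.0]] [0.129 0.057 1.789] [-0.0737  0.7047 -0.7016  0.0756]
wrist [[342.7, 0.0, 319.0], [0.0, 342.7, 239.7], [0.0, 0.0, 1.0]] [0.164 0.558 0.373] [0.1349 0.8299 0.5343 0.0869]
{'time_s': np.float64(0.15), 'q': array([ 0.938,  0.181,  1.608, -0.   ,  1.354, -0.206]), 'dq': array([-0.   , -0.001, -0.003,  0.   ,  0.   ,  0.001]), 'joint_efforts': array([ 2.0000e-03, -4.4527e+01, -3.5169e+01, -0.0000e+00,  6.0000e-03,
        0.0000e+00]), 'eef_pos': array([0.238, 0.523, 0.404]), 'eef_rot': array([-0.   ,  0.212,  0.977, -0.001]), 'wrist_force': array([-0.183,  0.519,  0.428]), 'torque': array([-0.029, -0.018,  0.02 ]), 'opening': np.float64(1.0)}
```

View pics/top0.png

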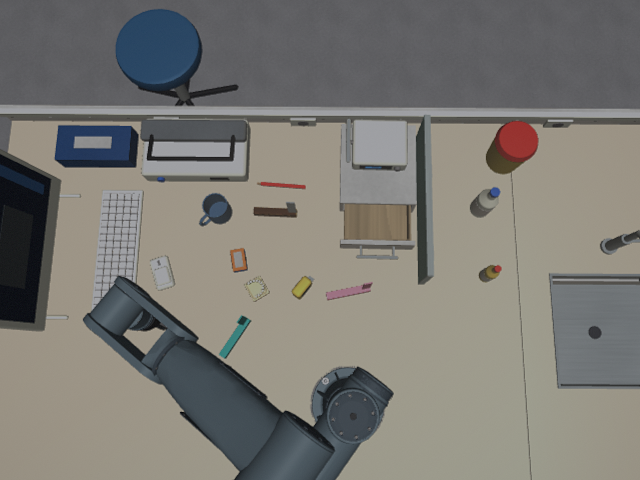

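View pics/scene0.png

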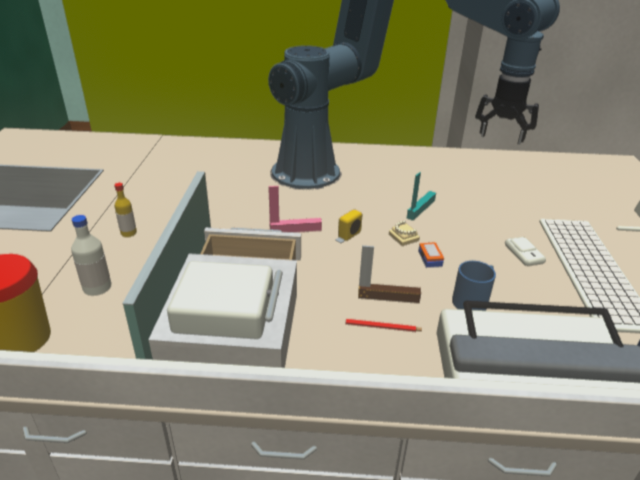

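Top view: the candidates for the square are the dark wood and steel one at (274,211), a pink one at (349,292) and a turquoise one at (235,337). By the description the dark one is meant. For the screw box I take the orange-lidded one at (238,260); the yellow tape at (303,287) and the big blue box at (95,145) are not it. The drawer is open with its handle at about (377,257), and the panel's top runs (424,118) to (430,280).

```bash
cat > m1.py <<'E'
from h import *
ct,cs=get_calibration("top"),get_calibration("scene")
T,S=cv2.imread("pics/top0.png"),cv2.imread("pics/scene0.png")
def blob(img,lo,hi,box):
    h=cv2.cvtColor(img,cv2.COLOR_BGR2HSV); m=cv2.inRange(h,np.array(lo),np.array(hi)); z=np.zeros_like(m); x0,y0,x1,y1=box; z[y0:y1,x0:x1]=m[y0:y1,x0:x1]
    cn=max(cv2.findContours(z,0,2)[0],key=cv2.contourArea); M=cv2.moments(cn); return (M["m10"]/M["m00"],M["m01"]/M["m00"]),cv2.minAreaRect(cn)
a,ra=blob(T,(3,120,90),(18,255,255),(225,245,250,275)); b,rb=blob(S,(3,120,90),(18,255,255),(415,235,450,270))
print("lid",a,ra,b); print(tri(ct,a,cs,b)); print([np.round(onplane(ct,*p,.028)[:2],3) for p in cv2.boxPoints(ra)])
a,ra=blob(T,(0,40,10),(20,255,110),(245,200,300,222)); b,rb=blob(S,(0,40,5),(20,255,110),(355,280,425,305))
print("stock",a,ra,b,rb); print([np.round(onplane(ct,*p,.03)[:2],3) for p in cv2.boxPoints(ra)])
for n,p,z in(("panel near L top",(426,280),.18),("panel far",(420,118),.18),("handle l",(358,257),.062),("handle r",(396,258),.062),("pink",(372,290),.03),("pinkl",(327,296),.03)): print(n,np.round(onplane(ct,*p,z),3))
print("tool axes x,y",np.round(rot(get_obs()["eef_rot"]),3).tolist())
E
python3 m1.py
python3 - <<'E'
import cv2
t=cv2.imread("pics/top0.png")[100:310,190:450]; s=cv2.imread("pics/scene0.png")[170:370,130:450]
t=cv2.resize(t,None,fx=2.3,fy=2.3,interpolation=2); cv2.imwrite("pics/c1.png",t)
E
```

```text
lid (238.09114583333331, 259.48307291666663) ((237.98651123046875, 259.4189147949219), (21.207469940185547, 13.645115852355957), 80.53767395019531) (431.19795427196146, 251.03249097472923)
(array([0.44615789, 0.35030686, 0.02735138]), np.float64(0.0003082767420422188))
[array([0.477, 0.379]), array([0.484, 0.336]), array([0.416, 0.323]), array([0.409, 0.365])]
stock (273.4178004535147, 212.00850340136054) ((274.6195983886719, 211.86907958984375), (43.09186935424805, 8.763678550720215), 2.602562189102173) (389.6805280528053, 293.01496149614957) ((389.0898132324219, 292.8623352050781), (60.600914001464844, 13.982807159423828), 4.513988018035889)
[array([0.592, 0.308]), array([0.621, 0.307]), array([0.615, 0.167]), array([0.586, 0.168])]
panel near L top [ 0.361 -0.221  0.18 ]
panel far [ 0.865 -0.219  0.18 ]
handle l [ 0.45  -0.031  0.062]
handle r [ 0.447 -0.15   0.062]
pink [ 0.35  -0.076  0.03 ]
pinkl [0.33  0.066 0.03 ]
tool axes x,y [[-0.91, 0.414, -0.001], [0.414, 0.91, -0.001], [0.0, -0.001, -1.0]]
```

View pics/c1.png

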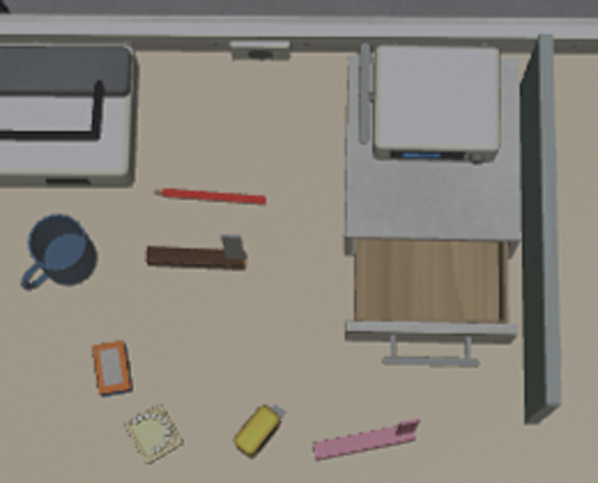

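The crop shows the wooden square with its steel blade at the right end (233,245) and the orange/blue screw box at (112,367), so both choices hold. The red pencil, mug and dental model lie near them, and the pink square in front of the drawer has an upright blade that I must avoid.

```bash
cat >> h.py <<'E'
def inc(x,y,z,yaw):
    "grasp point target, yaw (deg) of tool y in world -> shift/0.25 in tool axes, turn/90"
    o=get_obs(); M=rot(o["eef_rot"]); p=np.array(o["eef_pos"]); cur=np.degrees(np.arctan2(M[1,1],M[0,1]))
    d=M.T@(np.array([x,y,z+.155])-p); t=(cur-yaw+180)%360-180
    print("t",round(o["time_s"],2),"grasp",np.round(p+M[:,2]*.155,4),"yaw",round(cur,2),"F",np.round(o["wrist_force"],1),"open",round(o["opening"],3),"q",np.round(o["q"],2))
    print("shift",np.round(d/.25,4),"turn",round(t/90,4)); return d/.25,t/90
E
python3 - <<'E'
from h import *
c=get_calibration("wrist"); M=rot(get_obs()["eef_rot"])
print(np.round(M.T@rot(c["orientation"]),3), np.round(M.T@(np.array(c["origin"])-get_obs()["eef_pos"]),4))
inc(.40,.34,.20,101)
E
```

```text
[[-0.    -0.948 -0.317]
 [ 1.    -0.001  0.002]
 [-0.002 -0.317  0.948]] [0.0814 0.001  0.0308]
t 0.15 grasp [0.2378 0.5231 0.249 ] yaw 65.55 F [-0.2  0.5  0.4] open 1.0 q [ 0.94  0.18  1.61 -0.    1.35 -0.21]
shift [-0.8937 -0.3987  0.1963] turn -0.3939
```

drive_tool:
  increments:
    - [[-0.15,-0.07,0.03],-0.07]
    - [[-0.3,-0.13,0.07],-0.14]
    - [[-0.45,-0.2,0.1],-0.21]
    - [[-0.6,-0.27,0.13],-0.28]
    - [[-0.75,-0.34,0.16],-0.34]
    - [[-0.894,-0.4,0.196],-0.394]
    - [[-0.894,-0.4,0.196],-0.394]
    - [[-0.894,-0.4,0.196],-0.394]
  claw: 0

```text
time_s: 1.15
eef_pos: [0.3999, 0.3401, 0.3556]
eef_rot: [-0.0, -0.095, 0.995, 0.0]
wrist_force: [-0.6, -0.4, -0.2]
opening: 0.998
```

Run:
```python
from h import *
import json
c=get_calibration("wrist"); im=camera("wrist"); cv2.imwrite("pics/w1.png",im)
json.dump({k:np.array(c[k]).tolist() for k in("K","origin","orientation")},open("w1.json","w"))
h=cv2.cvtColor(im,cv2.COLOR_BGR2HSV); m=cv2.inRange(h,(3,120,90),(18,255,255))
for cn in sorted(cv2.findContours(m,0,2)[0],key=cv2.contourArea)[-3:]:
    r=cv2.minAreaRect(cn); print(cv2.contourArea(cn),r); P=[onplane(c,*p,.028) for p in cv2.boxPoints(r)]; print(np.round(P,3).tolist(),np.round(np.mean(P,0),4))
inc(.446,.35,.1,101)
```

```text
3058.0 ((321.5, 267.0), (68.0, 47.0), 90.0)
[[0.415, 0.325, 0.028], [0.407, 0.367, 0.028], [0.475, 0.382, 0.028], [0.483, 0.337, 0.028]] [0.4451 0.3525 0.028 ]
t 1.2 grasp [0.3996 0.3405 0.2008] yaw 100.99 F [-0.5 -0.1 -0.1] open 1.006 q [ 0.48  0.12  1.78  0.    1.24 -1.28]
shift [-0.1895  0.0021  0.4032] turn -0.0001
```

View pics/w1.png

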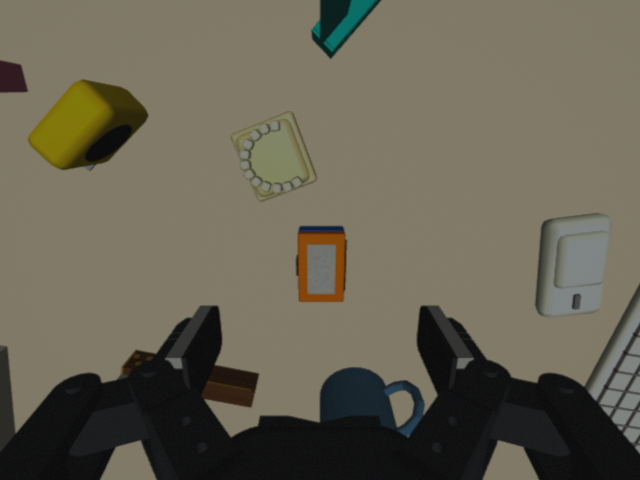

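The wrist view shows the orange lid centred at (321,267), square to the image, so the yaw is right. The mug, dental model and mouse are clear of the fingers.

drive_tool:
  increments:
    - [[-0.12,0.01,0.1],0]
    - [[-0.188,0.01,0.22],0]
    - [[-0.188,0.01,0.36],0]
    - [[-0.188,0.01,0.5],0]
    - [[-0.188,0.01,0.62],0]
    - [[-0.188,0.01,0.7],0]
    - [[-0.188,0.01,0.723],0]
    - [[-0.188,0.01,0.723],0]

```text
time_s: 2.2
eef_pos: [0.4458, 0.3518, 0.1754]
eef_rot: [0.0, -0.096, 0.995, 0.0]
wrist_force: [0.8, 0.5, -0.2]
opening: 0.998
```

drive_tool:
  increments:
    - [[0,0,0],0]
    - [[0,0,0],0]
    - [[0,0,0],0]
    - [[0,0,0],0]
    - [[0,0,0],0]
    - [[0,0,0],0]
    - [[0,0,0],0]
    - [[0,0,0],0]
  claw: 1

```text
time_s: 3.2
eef_pos: [0.4463, 0.3516, 0.1761]
eef_rot: [0.001, -0.096, 0.995, 0.0]
wrist_force: [-1.2, 0.5, 7.0]
opening: 0.504
```

Run:
```python
from h import *
inc(.42,.0,.25,89)
```

```text
t 3.2 grasp [0.4466 0.3517 0.0211] yaw 101.0 F [-1.2  0.5  7. ] open 0.504 q [ 0.46  0.47  1.75  0.    0.91 -1.3 ]
shift [ 0.3699 -1.3599 -0.9172] turn 0.1333
```

drive_tool:
  increments:
    - [[0,0,-0.1],0]
    - [[0,0,-0.25],0]
    - [[0,0,-0.45],0]
    - [[0,-0.05,-0.65],0.02]
    - [[0.03,-0.2,-0.85],0.04]
    - [[0.07,-0.4,-0.92],0.07]
    - [[0.12,-0.6,-0.92],0.1]
    - [[0.15,-0.7,-0.92],0.133]

```text
time_s: 4.2
eef_pos: [0.4419, 0.1703, 0.4051]
eef_rot: [0.0, 0.01, 1.0, -0.0]
wrist_force: [0.5, 0.4, -0.4]
opening: 0.503
```

Run:
```python
from h import *
inc(.45,-.09,.25,89)
```

```text
t 4.2 grasp [0.4419 0.1703 0.2501] yaw 88.84 F [ 0.5  0.4 -0.4] open 0.503 q [ 0.12 -0.05  1.85 -0.    1.34 -1.43]
shift [-5.3600e-02 -1.0405e+00  8.0000e-04] turn -0.0018
```

drive_tool:
  increments:
    - [[-0.01,-0.1,0],0]
    - [[-0.02,-0.25,0],0]
    - [[-0.03,-0.42,0],0]
    - [[-0.04,-0.6,0],0]
    - [[-0.05,-0.78,0],0]
    - [[-0.05,-0.93,0],0]
    - [[-0.05,-1,0],0]
    - [[-0.05,-1,0],0]

```text
time_s: 5.2
eef_pos: [0.4505, -0.0784, 0.4047]
eef_rot: [-0.0, 0.009, 1.0, 0.0]
wrist_force: [0.9, 0.5, -0.2]
opening: 0.501
```

Run:
```python
from h import *
import json
c=get_calibration("wrist"); im=camera("wrist"); cv2.imwrite("pics/w2.png",im)
json.dump({k:np.array(c[k]).tolist() for k in("K","origin","orientation")},open("w2.json","w"))
inc(.45,-.09,.25,89)
```

```text
t 5.25 grasp [ 0.4504 -0.0774  0.2497] yaw 88.98 F [ 0.4  0.5 -1.9] open 0.505 q [-0.43 -0.09  1.89  0.    1.34 -1.98]
shift [ 0.001  -0.0497 -0.0013] turn -0.0002
```

View pics/w2.png

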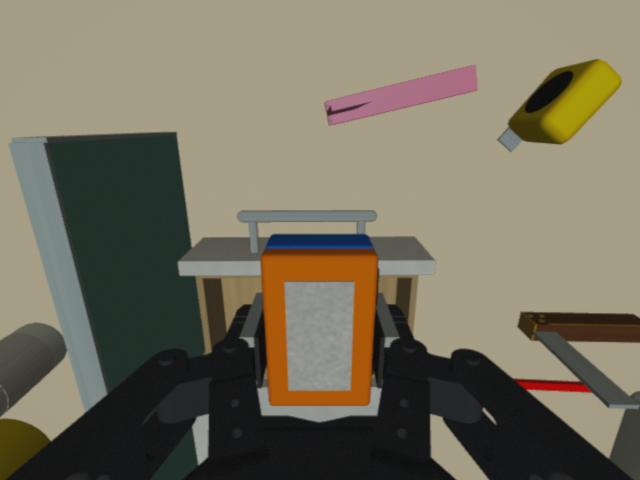

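The wrist view shows the box held. The handle bar spans (240,216) to (375,216), the drawer front is at about row 265, the tray's inside walls are at about columns 205 and 410, and the panel's foot line runs (176,133) to (193,240).

Run:
```python
from h import *
import json
c=json.load(open("w2.json")); ct=get_calibration("top"); T=lambda x,y:(190+x/2.3,100+y/2.3)
for n,w,t in(("foot near",(176,133),T(527,422)),("handle L",(375,216),T(384,361)),("handle R",(240,216),T(478,363)),("front top L",(433,267),T(346,328)),("front top R",(180,267),T(517,333)),("panel top near L",(48,140),T(547,404))):
    print(n,np.round(tri(c,w,ct,t),4) if 0 else [np.round(x,4) for x in tri(c,w,ct,t)], "known-z", np.round(onplane(c,*w,{"f":0,"h":.062,"p":.18}[n[0]]),4))
im=cv2.imread("pics/w2.png"); g=cv2.cvtColor(im,cv2.COLOR_BGR2GRAY).astype(float)
# panel foot edge: strongest gradient col per row
pts=[]
for v in range(140,232,4):
    d=np.gradient(cv2.GaussianBlur(g,(1,5),0)[v,160:215]); u=160+np.argmax(d); k=np.argmax(d)
    if 0<k<len(d)-1: u+= .5*(d[k-1]-d[k+1])/(d[k-1]-2*d[k]+d[k+1]); pts.append(onplane(c,u,v)[:2])
pts=np.array(pts); p=np.polyfit(pts[:,0],pts[:,1],1); print("foot y=a x+b",p,"rms",np.std(pts[:,1]-np.polyval(p,pts[:,0])),"y at .48",np.polyval(p,.48),"angle deg",np.degrees(np.arctan(p[0])))
print("front top edges z=.09",[np.round(onplane(c,*w,z),3) for z in(.085,) for w in((433,262),(180,262),(433,273),(180,273))])
print("tray walls z~.06",[np.round(onplane(c,*w,.06),3) for w in((203,300),(412,300))])
# unit front top edge from top image
print("unit front top", [np.round(onplane(ct,*T(*w),.1),3) for w in((346,238),(519,240))])
print("held box underside z / end", [np.round(onplane(c,*w,.255),3) for w in((264,250),(378,250),(270,404),(370,404))])
```

```text
foot near [array([ 0.3763, -0.2322, -0.0179]), np.float64(0.0034)] known-z [ 0.3746 -0.2242  0.    ]
handle L [array([ 0.447 , -0.0268,  0.078 ]), np.float64(0.0006)] known-z [ 0.4515 -0.0243  0.062 ]
handle R [array([ 0.4538, -0.1578,  0.0369]), np.float64(0.0038)] known-z [ 0.449  -0.1509  0.062 ]
front top L [array([0.49  , 0.0243, 0.0929]), np.float64(0.0025)] known-z [0.5313 0.0566 0.    ]
front top R [array([ 0.4862, -0.2044,  0.0886]), np.float64(0.0054)] known-z [ 0.5254 -0.2423  0.    ]
panel top near L [array([ 0.3746, -0.2284,  0.1726]), np.float64(0.0)] known-z [ 0.3744 -0.2228  0.18  ]
foot y=a x+b [-0.01088858 -0.22029562] rms 3.800445672547696e-05 y at .48 -0.22552213841349986 angle deg -0.623845299368083
front top edges z=.09 [array([0.49 , 0.026, 0.085]), array([ 0.485, -0.204,  0.085]), array([0.501, 0.027, 0.085]), array([ 0.496, -0.205,  0.085])]
tray walls z~.06 [array([ 0.537, -0.197,  0.06 ]), array([0.542, 0.017, 0.06 ])]
unit front top [array([0.613, 0.025, 0.1  ]), array([ 0.611, -0.21 ,  0.1  ])]
held box underside z / end [array([ 0.413, -0.097,  0.255]), array([ 0.414, -0.055,  0.255]), array([ 0.484, -0.099,  0.255]), array([ 0.485, -0.056,  0.255])]
```

drive_tool:
  increments:
    - [[-0.15,-0.02,0],0]
    - [[-0.35,-0.043,0.05],0]
    - [[-0.427,-0.043,0.2],0]
    - [[-0.427,-0.043,0.4],0]
    - [[-0.427,-0.043,0.58],0]
    - [[-0.427,-0.043,0.72],0]
    - [[-0.427,-0.043,0.79],0]
    - [[-0.427,-0.043,0.81],0]

```text
time_s: 6.25
eef_pos: [0.5571, -0.0894, 0.2018]
eef_rot: [-0.001, 0.008, 1.0, 0.0]
wrist_force: [0.6, 0.2, -0.8]
opening: 0.501
```

Run:
```python
from h import *
inc(.557,-.09,.046,89)
```

```text
t 6.25 grasp [ 0.5569 -0.0893  0.0468] yaw 89.1 F [ 0.6  0.2 -0.8] open 0.501 q [-0.37  0.42  1.76  0.    0.96 -1.92]
shift [ 0.0005 -0.0025  0.0032] turn 0.0011
```

drive_tool:
  increments:
    - [[0,0,0.008],0]
    - [[0,0,0.008],0]
    - [[0,0,0.008],0]
    - [[0,0,0.008],0]
    - [[0,0,0.008],0]
    - [[0,0,0.008],0]
    - [[0,0,0.008],0]
    - [[0,0,0.008],0]
  claw: 0

```text
time_s: 7.25
eef_pos: [0.5572, -0.0903, 0.2004]
eef_rot: [-0.0, 0.008, 1.0, 0.0]
wrist_force: [0.1, -0.5, 0.2]
opening: 0.998
```

drive_tool:
  increments:
    - [[0,0,-0.1],0]
    - [[0,0,-0.25],0]
    - [[0,0,-0.42],0]
    - [[0.05,0,-0.55],0.1]
    - [[0.2,0,-0.6],0.2]
    - [[0.35,0,-0.6],0.3]
    - [[0.5,0,-0.6],0.4]
    - [[0.6,0,-0.6],0.5]

```text
time_s: 8.25
eef_pos: [0.4057, -0.0875, 0.3503]
eef_rot: [-0.0, 0.393, 0.92, -0.0]
wrist_force: [-0.4, -0.4, 0.9]
opening: 1.0
```

Run:
```python
from h import *
import json
c=get_calibration("wrist"); im=camera("wrist"); cv2.imwrite("pics/w3.png",im)
json.dump({k:np.array(c[k]).tolist() for k in("K","origin","orientation")},open("w3.json","w"))
inc(.415,-.09,.2,-1)
```

```text
t 8.3 grasp [ 0.4036 -0.087   0.1948] yaw 43.4 F [ 0.3  1.  -1.7] open 0.998 q [-0.5  -0.14  2.05 -0.    1.23 -1.26]
shift [-0.0385  0.0238 -0.0209] turn 0.4934
```

View pics/w3.png

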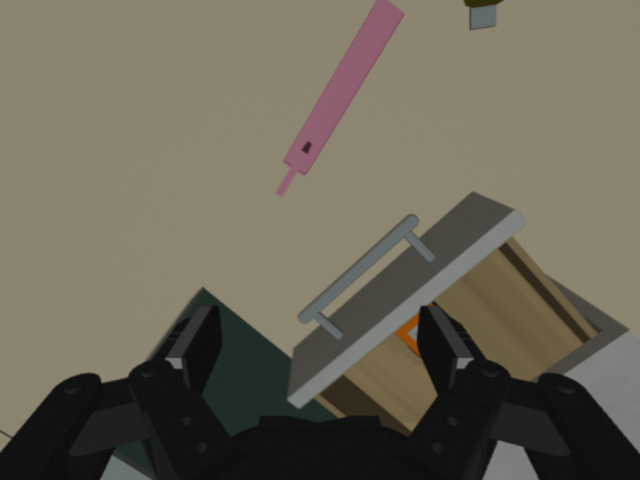

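The screw box shows its orange edge at (415,330), lying flat in the tray. The handle is at (358,268), and the pink square's blade tip at (280,193) is clear of my approach.

drive_tool:
  increments:
    - [[-0.01,0.01,0],0.1]
    - [[-0.02,0.02,0],0.2]
    - [[-0.03,0.024,0],0.3]
    - [[-0.038,0.024,0],0.4]
    - [[-0.038,0.024,0],0.493]
    - [[-0.038,0.024,0.12],0.493]
    - [[-0.038,0.024,0.28],0.493]
    - [[-0.038,0.024,0.4],0.493]
  claw: 1

```text
time_s: 9.3
eef_pos: [0.4182, -0.0904, 0.2491]
eef_rot: [-0.0, 0.708, 0.706, -0.0]
wrist_force: [0.7, 0.2, -0.1]
opening: -0.001
```

Run:
```python
from h import *
inc(.415,-.088,.062,-1)
```

```text
t 9.3 grasp [ 0.4182 -0.0903  0.0941] yaw -0.22 F [ 0.7  0.2 -0.1] open -0.001 q [-0.49  0.07  2.09  0.    0.98 -0.49]
shift [ 0.0094 -0.0129  0.1286] turn 0.0087
```

drive_tool:
  increments:
    - [[0.009,-0.013,0.06],0.009]
    - [[0.009,-0.013,0.12],0.009]
    - [[0.009,-0.013,0.129],0.009]
    - [[0.009,0.05,0.129],0.009]
    - [[0.01,0.13,0.129],0.009]
    - [[0.01,0.21,0.129],0.009]
    - [[0.01,0.29,0.129],0.009]
    - [[0.01,0.35,0.129],0.009]

```text
time_s: 10.3
eef_pos: [0.5067, -0.0887, 0.2187]
eef_rot: [0.0, 0.714, 0.7, 0.0]
wrist_force: [-1.8, 0.3, 0.3]
opening: -0.002
```

Run:
```python
from h import *
inc(.544,-.09,.062,-1)
```

```text
t 10.3 grasp [ 0.5068 -0.0888  0.0637] yaw -1.1 F [-1.8  0.3  0.3] open -0.002 q [-0.4   0.3   1.89 -0.    0.95 -0.38]
shift [-0.0022  0.1493  0.007 ] turn -0.0012
```

Pushing at about 2 N; continuing in slow steps.

drive_tool:
  increments:
    - [[0,0.03,0],0]
    - [[0,0.05,0],0]
    - [[0,0.07,0],0]
    - [[0,0.085,0],0]
    - [[0,0.095,0],0]
    - [[0,0.105,0],0]
    - [[0,0.115,0],0]
    - [[0,0.12,0],0]

```text
time_s: 11.3
eef_pos: [0.5357, -0.0891, 0.2181]
eef_rot: [-0.0, 0.714, 0.7, -0.0]
wrist_force: [-0.1, 0.1, 0.8]
opening: -0.0
```

drive_tool:
  increments:
    - [[0,0.006,0],0]
    - [[0,0.012,0],0]
    - [[0,0.018,0],0]
    - [[0,0.024,0],0]
    - [[0,0.03,0],0]
    - [[0,0.03,0],0]
    - [[0,0.03,0],0]
    - [[0,0.03,0],0]

```text
time_s: 12.3
eef_pos: [0.5432, -0.0894, 0.2183]
eef_rot: [0.0, 0.714, 0.7, 0.0]
wrist_force: [-0.1, 0.3, 0.4]
opening: -0.002
```

drive_tool:
  increments:
    - [[0,0.006,0],0]
    - [[0,0.012,0],0]
    - [[0,0.018,0],0]
    - [[0,0.024,0],0]
    - [[0,0.028,0],0]
    - [[0,0.032,0],0]
    - [[0,0.036,0],0]
    - [[0,0.04,0],0]

```text
time_s: 13.3
eef_pos: [0.5478, -0.0895, 0.2178]
eef_rot: [-0.008, 0.714, 0.701, -0.007]
wrist_force: [-41.3, -4.0, 35.5]
opening: 0.004
```

Run:
```python
from h import *
im=camera("top"); cv2.imwrite("pics/t2.png",im)
inc(.552,-.09,.062,-1)
```

```text
t 13.35 grasp [ 0.5446 -0.0892  0.0629] yaw -1.05 F [-38.4  -3.   34.3] open 0.003 q [-0.37  0.38  1.77 -0.01  1.   -0.35]
shift [-0.0017  0.0169  0.0031] turn -0.0005
```

drive_tool:
  increments:
    - [[0,-0.04,0],0]
    - [[0,-0.1,0],0]
    - [[0,-0.18,0],0]
    - [[0,-0.2,-0.1],0]
    - [[0,-0.2,-0.25],0]
    - [[0,-0.2,-0.42],0]
    - [[0.05,-0.2,-0.6],0]
    - [[0.2,-0.1,-0.7],0]

```text
time_s: 14.35
eef_pos: [0.5294, -0.0396, 0.3963]
eef_rot: [0.002, 0.715, 0.699, 0.001]
wrist_force: [1.4, 0.4, 0.2]
opening: 0.003
```

Run:
```python
from h import *
inc(.604,.2,.23,-2.5)
```

```text
t 14.35 grasp [ 0.5301 -0.0399  0.2413] yaw -1.32 F [1.4 0.4 0.2] open 0.003 q [-0.3   0.09  1.73 -0.    1.32 -0.28]
shift [0.9653 0.2761 0.0448] turn 0.0131
```

drive_tool:
  increments:
    - [[0.1,0.03,0.01],0]
    - [[0.26,0.08,0.02],0]
    - [[0.44,0.13,0.03],0.01]
    - [[0.62,0.18,0.04],0.013]
    - [[0.8,0.23,0.04],0.013]
    - [[0.92,0.26,0.04],0.013]
    - [[0.965,0.276,0.04],0.013]
    - [[0.965,0.276,0.04],0.013]
  claw: 0

```text
time_s: 15.35
eef_pos: [0.603, 0.201, 0.383]
eef_rot: [0.0, 0.721, 0.693, -0.0]
wrist_force: [-0.7, -0.4, -0.7]
opening: 0.998
```

Run:
```python
from h import *
import json
c=get_calibration("wrist"); im=camera("wrist"); cv2.imwrite("pics/w4.png",im)
json.dump({k:np.array(c[k]).tolist() for k in("K","origin","orientation")},open("w4.json","w"))
inc(.604,.2,.23,-2.5)
```

```text
t 15.4 grasp [0.6029 0.2002 0.228 ] yaw -2.32 F [-0.5 -0.5 -0.5] open 0.997 q [ 0.13  0.33  1.47 -0.    1.34  0.17]
shift [-0.001   0.0043 -0.008 ] turn 0.002
```

View pics/w4.png

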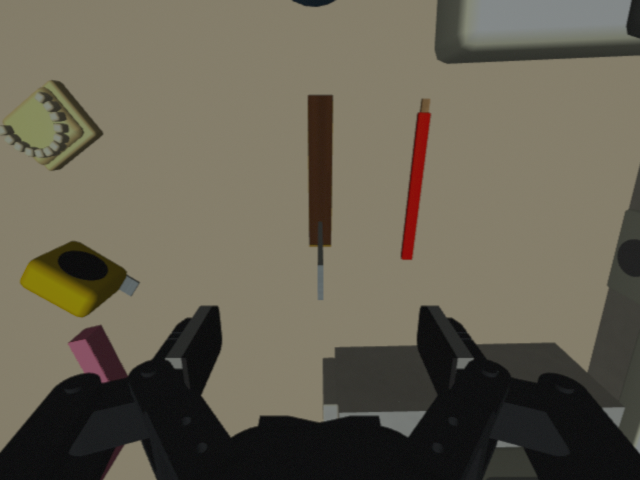

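The wrist view shows the stock's top face from (308–333,96) at its free end to (309–331,245) at the blade end. The blade tip is at (320,299) and the pencil is well clear at column 415.

Run:
```python
from h import *
import json
c=json.load(open("w4.json")); im=cv2.imread("pics/w4.png"); h=cv2.cvtColor(im,cv2.COLOR_BGR2HSV)
g=h[...,0]; m=cv2.inRange(h,(0,100,20),(14,255,110)); m[:,:295]=0; m[:,345:]=0; m[260:]=0
E=[]
for v in range(102,225,6):
    u=np.where(m[v])[0]; a,b=onplane(c,u[0]-.5,v,.03),onplane(c,u[-1]+.5,v,.03); E.append((a+b)/2); w=np.linalg.norm(a-b)
E=np.array(E); p=np.polyfit(E[:,1],E[:,0],1); print("axis x=a*y+b",p,"yaw of toolY",-np.degrees(np.arctan(p[0])),"w",w)
r=np.where(m.sum(1)>0)[0]; rr=[v for v in range(480) if (m[v]>0).sum()>10]; print(rr[0],rr[-1])
toe=onplane(c,320,rr[0]-.5,.03); print("toe top",toe,"blade end top of stock",onplane(c,320,rr[-1]+.5,.03),"tip",onplane(c,320,299,.14))
gy=(toe[1]-.05); print("grip",np.polyval(p,gy),gy)
# height of the stock by the second view: top camera corners
ct=get_calibration("top"); print("tri toe", tri(c,(320.5,rr[0]-.5),ct,(253.2,211.0)))
inc(np.polyval(p,gy),gy,.02,-np.degrees(np.arctan(p[0])))
# drawer check
t=cv2.imread("pics/t2.png"); print("ok")
```

```text
axis x=a*y+b [0.04083987 0.59626943] yaw of toolY -2.3386525163183935 w 0.02045223455694525
96 243
toe top [0.60883741 0.30806822 0.03      ] blade end top of stock [0.60358073 0.17211958 0.03      ] tip [0.60307336 0.16947366 0.14      ]
grip 0.6068088989526104 0.25806822062916135
tri toe (array([0.60937807, 0.30902475, 0.01713089]), np.float64(2.9569621450780804e-05))
t 15.4 grasp [0.6029 0.2002 0.228 ] yaw -2.32 F [-0.5 -0.5 -0.5] open 0.997 q [ 0.13  0.33  1.47 -0.    1.34  0.17]
shift [0.232  0.0064 0.8319] turn 0.0003
ok
```

drive_tool:
  increments:
    - [[0.12,0.006,0],0]
    - [[0.234,0.006,0.08],0]
    - [[0.234,0.006,0.25],0]
    - [[0.234,0.006,0.42],0]
    - [[0.234,0.006,0.58],0]
    - [[0.234,0.006,0.72],0]
    - [[0.234,0.006,0.8],0]
    - [[0.234,0.006,0.82],0]

```text
time_s: 16.4
eef_pos: [0.6066, 0.2583, 0.1772]
eef_rot: [-0.0, 0.722, 0.692, -0.001]
wrist_force: [-0.7, 0.1, -1.0]
opening: 0.999
```

drive_tool:
  increments:
    - [[0,0,0],0]
    - [[0,0,0],0]
    - [[0,0,0],0]
    - [[0,0,0],0]
    - [[0,0,0],0]
    - [[0,0,0],0]
    - [[0,0,0],0]
    - [[0,0,0],0]
  claw: 1

```text
time_s: 17.4
eef_pos: [0.6073, 0.2595, 0.1794]
eef_rot: [0.0, 0.721, 0.693, 0.001]
wrist_force: [-0.7, -0.0, 5.6]
opening: 0.243
```

Run:
```python
from h import *
inc(.60,.15,.23,-.6)
```

```text
t 17.4 grasp [0.6076 0.2596 0.0244] yaw -2.31 F [-0.7 -0.   5.6] open 0.243 q [0.22 0.63 1.5  0.   1.01 0.26]
shift [-0.4384 -0.0102 -0.8227] turn -0.019
```

drive_tool:
  increments:
    - [[0,0,-0.06],0]
    - [[0,0,-0.18],0]
    - [[0,0,-0.32],0]
    - [[-0.05,-0.05,-0.45],-0.005]
    - [[-0.2,-0.14,-0.5],-0.01]
    - [[-0.36,-0.24,-0.5],-0.015]
    - [[-0.52,-0.34,-0.5],-0.019]
    - [[-0.6,-0.4,-0.5],-0.019]

```text
time_s: 18.4
eef_pos: [0.4992, 0.112, 0.3034]
eef_rot: [-0.0, 0.711, 0.703, -0.0]
wrist_force: [0.2, 0.4, -1.9]
opening: 0.242
```

Run:
```python
from h import *
inc(.465,-.115,.10,-.62)
```

```text
t 18.4 grasp [0.4991 0.1119 0.1484] yaw -0.67 F [ 0.2  0.4 -1.9] open 0.242 q [-0.01  0.16  1.85 -0.    1.13  0.  ]
shift [-0.9094 -0.1262  0.1938] turn -0.0005
```

drive_tool:
  increments:
    - [[-0.1,-0.03,0],0]
    - [[-0.26,-0.07,0],0]
    - [[-0.44,-0.1,0],0]
    - [[-0.6,-0.126,0],0]
    - [[-0.74,-0.126,0.05],0]
    - [[-0.84,-0.126,0.12],0]
    - [[-0.87,-0.126,0.17],0]
    - [[-0.87,-0.126,0.19],0]

```text
time_s: 19.4
eef_pos: [0.4666, -0.1036, 0.255]
eef_rot: [-0.001, 0.711, 0.703, -0.0]
wrist_force: [0.4, -0.2, -1.2]
opening: 0.244
```

Run:
```python
from h import *
import json
c=get_calibration("wrist"); im=camera("wrist"); s=camera("scene"); t=camera("top")
json.dump({k:np.array(c[k]).tolist() for k in("K","origin","orientation")},open("w5.json","w")); cv2.imwrite("pics/w5.png",im); cv2.imwrite("pics/s5.png",s); cv2.imwrite("pics/t5.png",t)
a=cv2.resize(im[150:400,120:520],(560,350)); b=cv2.resize(cv2.resize(t[180:320,300:460],None,fx=2.4,fy=2.4),(384,336))
d=cv2.resize(s[140:360,120:340],(350,350)); 
out=np.zeros((590,800,3),np.uint8); out[:240,:384]=cv2.resize(im[150:400,120:520],(384,240)); out[240:576,:384]=b; out[:400,400:800]=cv2.resize(s[140:360,120:340],(400,400)); cv2.imwrite("pics/m5.png",out)
inc(.465,-.115,.0244,-.62)
```

```text
t 19.55 grasp [ 0.4669 -0.1028  0.1007] yaw -0.55 F [ 0.5  0.2 -2.5] open 0.25 q [-0.47  0.16  1.96  0.    1.01 -0.46]
shift [-0.0487 -0.0075  0.3052] turn 0.0008
```

View pics/m5.png

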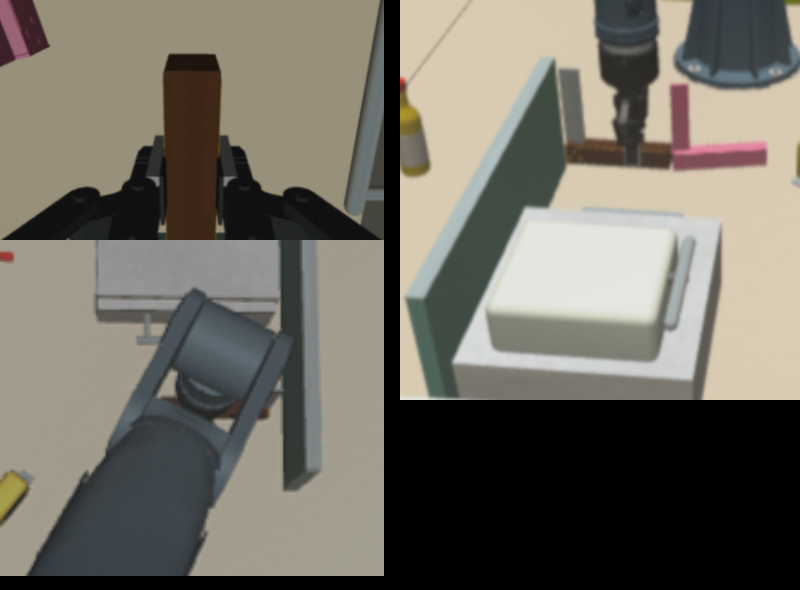

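The montage shows the square upright in the grip (wrist view: stock centred between the pads). The drawer is shut flush and the blade is about 30 mm left of the panel; the pink square is clear.

drive_tool:
  increments:
    - [[-0.02,-0.005,0.05],0]
    - [[-0.04,-0.008,0.12],0]
    - [[-0.049,-0.008,0.19],0]
    - [[-0.049,-0.008,0.24],0]
    - [[-0.049,-0.008,0.27],0]
    - [[-0.049,-0.008,0.285],0]
    - [[-0.049,-0.008,0.295],0]
    - [[-0.049,-0.008,0.295],0]

```text
time_s: 20.55
eef_pos: [0.465, -0.116, 0.1821]
eef_rot: [0.0, 0.711, 0.703, 0.0]
wrist_force: [0.0, 0.6, -1.0]
opening: 0.245
```

drive_tool:
  increments:
    - [[0,0,0.003],0]
    - [[0,0,0.006],0]
    - [[0,0,0.009],0]
    - [[0,0,0.012],0]
    - [[0,0,0.015],0]
    - [[0,0,0.015],0]
    - [[0,0,0.015],0]
    - [[0,0,0.015],0]

```text
time_s: 21.55
eef_pos: [0.465, -0.116, 0.1793]
eef_rot: [-0.0, 0.711, 0.703, -0.0]
wrist_force: [-6.1, 1.6, 14.3]
opening: 0.246
```

Run:
```python
from h import *
inc(.465,-.136,.0244,-.62)
```

```text
t 21.55 grasp [ 0.465  -0.116   0.0243] yaw -0.59 F [-6.1  1.6 14.3] open 0.246 q [-0.49  0.32  1.98 -0.    0.85 -0.48]
shift [-0.0801  0.0007 -0.0003] turn 0.0003
```

drive_tool:
  increments:
    - [[0,0,-0.003],0]
    - [[-0.01,0,-0.003],0]
    - [[-0.02,0,-0.003],0]
    - [[-0.03,0,-0.003],0]
    - [[-0.04,0,-0.003],0]
    - [[-0.05,0,-0.003],0]
    - [[-0.06,0,-0.003],0]
    - [[-0.065,0,-0.003],0]

```text
time_s: 22.55
eef_pos: [0.4652, -0.1323, 0.1794]
eef_rot: [0.0, 0.711, 0.703, 0.0]
wrist_force: [-0.5, 4.5, 6.1]
opening: 0.24
```

Run:
```python
from h import *
inc(.465,-.136,.0244,-.62)
```

```text
t 22.55 grasp [ 0.4653 -0.1322  0.0244] yaw -0.62 F [-0.5  4.5  6.1] open 0.24 q [-0.52  0.32  1.97  0.    0.85 -0.51]
shift [-0.0149 -0.0005 -0.0001] turn 0.0
```

drive_tool:
  increments:
    - [[-0.003,0,0],0]
    - [[-0.006,0,0],0]
    - [[-0.008,0,0],0]
    - [[-0.008,0,0],0]
    - [[-0.008,0,0],0]
    - [[-0.008,0,0],0]
    - [[-0.008,0,0],0]
    - [[-0.008,0,0],0]

```text
time_s: 23.55
eef_pos: [0.4651, -0.1342, 0.1794]
eef_rot: [0.0, 0.711, 0.703, 0.0]
wrist_force: [0.3, 3.8, 4.7]
opening: 0.245
```

drive_tool:
  increments:
    - [[-0.002,0,0],0]
    - [[-0.004,0,0],0]
    - [[-0.006,0,0],0]
    - [[-0.006,0,0],0]
    - [[-0.006,0,0],0]
    - [[-0.006,0,0],0]
    - [[-0.006,0,0],0]
    - [[-0.006,0,0],0]

```text
time_s: 24.55
eef_pos: [0.4651, -0.1349, 0.1794]
eef_rot: [-0.0, 0.711, 0.703, 0.001]
wrist_force: [0.8, 7.9, 8.7]
opening: 0.238
```

drive_tool:
  increments:
    - [[-0.002,0,0],0]
    - [[-0.004,0,0],0]
    - [[-0.004,0,0],0]
    - [[-0.004,0,0],0]
    - [[-0.004,0,0],0]
    - [[-0.004,0,0],0]
    - [[-0.004,0,0],0]
    - [[-0.004,0,0],0]

```text
time_s: 25.55
eef_pos: [0.4651, -0.1352, 0.1794]
eef_rot: [-0.001, 0.711, 0.703, 0.001]
wrist_force: [2.8, 14.2, 9.2]
opening: 0.241
```

Run:
```python
from h import *
o=get_obs(); print(o["torque"]); inc(.465,-.136,.0244,-.62)
s=camera("scene"); w=camera("wrist"); t=camera("top"); cv2.imwrite("pics/s6.png",s); cv2.imwrite("pics/w6.png",w)
out=np.zeros((600,800,3),np.uint8); out[:540,:420]=cv2.resize(s[170:260,195:265],(420,540),interpolation=cv2.INTER_CUBIC); out[:300,430:800]=cv2.resize(w[160:460,135:505],(370,300)); cv2.imwrite("pics/m6.png",out)
```

```text
[ 2.01903963 -0.28748139 -0.00470676]
t 25.55 grasp [ 0.4653 -0.1347  0.0244] yaw -0.62 F [ 2.8 14.2  9.2] open 0.241 q [-0.53  0.32  1.97  0.    0.85 -0.52]
shift [-0.0033 -0.0005 -0.0002] turn -0.0
```

View pics/m6.png

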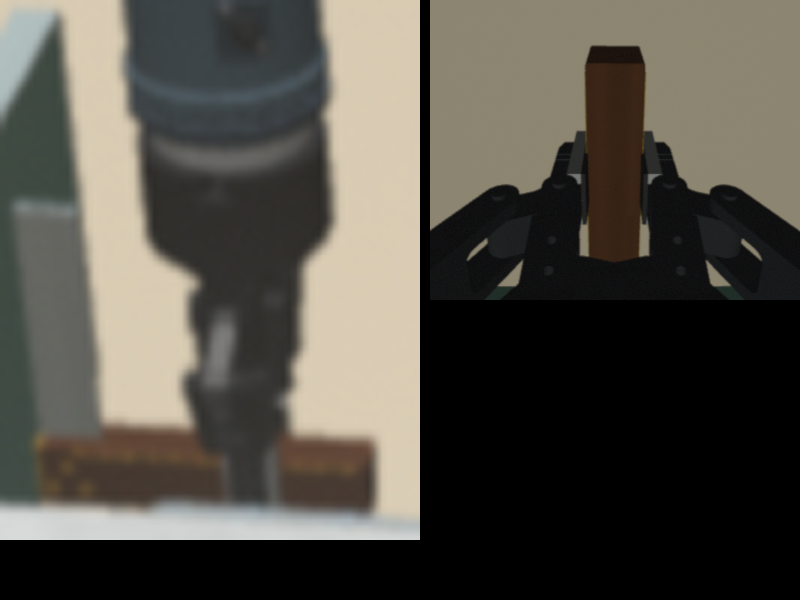

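The montage shows the blade's edge along the panel and the stock flat in the corner. I check upright and flat numerically, by projecting the ideal pose into both views.

Run:
```python
from h import *
cs,cw=get_calibration("scene"),get_calibration("wrist")
X=.465; yp=-.2203-.0109*X; print("panel y",yp)
for n,y,z in(("heel",yp,0),("tip",yp,.14),("tip inner",yp+.026,.14),("blade foot inner",yp+.026,.03),("stock top toe far",yp+.14,.03)):
    for dx in((.011,-.011) if "stock" in n else (.002,)): print("scene",n,np.round(proj(cs,(X+dx,y,z)),1))
for z in(0,.03):
    for dx in(-.011,.011): print("wrist toe",z,dx,np.round(proj(cw,(X+dx,yp+.14,z)),1))
w=cv2.imread("pics/w6.png"); g=cv2.cvtColor(w,cv2.COLOR_BGR2GRAY).astype(float)
d=np.gradient(g[190:250,310:330].mean(1)); k=np.argsort(-abs(d))[:6]; print("wrist rows",[(190+int(i),round(d[i],1)) for i in k])
s=cv2.imread("pics/s6.png"); x=cv2.cvtColor(s,cv2.COLOR_BGR2GRAY).astype(int)
print("tip rows",x[198:212,202].tolist()); print("tip cols row207",x[207,194:214].tolist()); print("row 235",x[235,196:216].tolist())
print("wrist cols left/right at 215",[int(i)+280 for i in np.argsort(-abs(np.gradient(g[220,280:350])))[:4]])
```

```text
panel y -0.2253685
scene heel [202.6 252.6]
scene tip [196.9 205.1]
scene tip inner [207.6 205.7]
scene blade foot inner [211.7 243.4]
scene stock top toe far [256.3 247.9]
scene stock top toe far [257.6 242.9]
wrist toe 0 -0.011 [290.9 205. ]
wrist toe 0 0.011 [340.7 204.5]
wrist toe 0.03 -0.011 [284.6 223.1]
wrist toe 0.03 0.011 [345.8 222.4]
wrist rows [(206, np.float64(-40.7)), (205, np.float64(-35.8)), (207, np.float64(-19.8)), (204, np.float64(-12.9)), (223, np.float64(8.1)), (222, np.float64(5.0))]
tip rows [69, 70, 69, 70, 75, 92, 113, 113, 105, 101, 101, 101, 102, 101]
tip cols row207 [71, 70, 73, 87, 99, 101, 102, 102, 101, 101, 100, 101, 101, 99, 125, 186, 203, 205, 205, 204]
row 235 [71, 71, 71, 72, 82, 96, 101, 101, 101, 101, 101, 100, 99, 100, 111, 149, 193, 204, 205, 205]
wrist cols left/right at 215 [349, 291, 348, 292]
```

drive_tool:
  increments:
    - [[0,0,0.001],0]
    - [[0,0,0.001],0]
    - [[0,0,0.001],0]
    - [[0,0,0.001],0]
    - [[0,0,0.001],0]
    - [[0,0,0.001],0]
    - [[0,0,0.001],0]
    - [[0,0,0.001],0]

```text
time_s: 26.7
eef_pos: [0.4651, -0.1352, 0.1793]
eef_rot: [-0.001, 0.711, 0.703, 0.001]
wrist_force: [1.0, 14.5, 13.3]
opening: 0.245
```

Run:
```python
from h import *
from bench import hand_in
inc(.465,-.136,.0244,-.62)
# drawer check: handle position in the top view before handing in
s=cv2.cvtColor(camera("top"),cv2.COLOR_BGR2GRAY); ct=get_calibration("top")
P=[proj(ct,(x,.0,.09)) for x in(.598,.612)]; print("front/unit px rows expected",np.round(P,1)); u=int(P[0][0]); print(s[198:222,u-2:u+3].mean(1).round().tolist())
```

```text
t 26.7 grasp [ 0.4652 -0.1347  0.0243] yaw -0.62 F [ 1.  14.5 13.3] open 0.245 q [-0.53  0.32  1.97  0.    0.85 -0.52]
shift [-0.0033 -0.0005 -0.0003] turn 0.0
front/unit px rows expected [[348.4 208.9]
 [348.3 204.6]]
[151.0, 151.0, 150.0, 151.0, 143.0, 101.0, 123.0, 155.0, 153.0, 155.0, 147.0, 81.0, 89.0, 88.0, 87.0, 90.0, 120.0, 161.0, 158.0, 157.0, 156.0, 157.0, 157.0, 157.0]
```

Run:
```python
import cv2
from bench import camera, hand_in
a=cv2.cvtColor(cv2.imread("pics/t2.png"),6); b=cv2.cvtColor(camera("top"),6)
for u in(346,352): print(a[200:218,u-1:u+2].mean(1).round().tolist(),b[200:218,u-1:u+2].mean(1).round().tolist())
```

```text
[152.0, 153.0, 143.0, 102.0, 126.0, 156.0, 153.0, 155.0, 147.0, 85.0, 88.0, 88.0, 87.0, 89.0, 119.0, 161.0, 158.0, 157.0] [152.0, 152.0, 142.0, 103.0, 125.0, 155.0, 151.0, 154.0, 146.0, 85.0, 88.0, 88.0, 88.0, 90.0, 120.0, 161.0, 158.0, 157.0]
[150.0, 151.0, 141.0, 94.0, 107.0, 155.0, 153.0, 155.0, 145.0, 71.0, 88.0, 86.0, 81.0, 84.0, 100.0, 111.0, 106.0, 96.0] [149.0, 149.0, 141.0, 93.0, 104.0, 154.0, 152.0, 154.0, 143.0, 73.0, 90.0, 89.0, 88.0, 90.0, 120.0, 160.0, 157.0, 157.0]
```

The drawer front hasn't moved since it was pressed against its stop, and the square is at rest and pressed in, so I hand in.

```bash
python3 -c "
from bench import hand_in, get_obs
print(hand_in()); o=get_obs(); print(o['time_s'],o['wrist_force'],o['opening'])"
```

```text
the job is handed in; nothing more can be done
None
the job is handed in; nothing more can be done
```

I put the screw box in the drawer and pushed the drawer shut. I then stood the wooden try square in the corner in front of the unit and handed in at about 27 s, with the gripper still pressing it. No verdict is reported.

**Last checks:**
- **Drawer:** it stopped hard when pushed shut, at about 38–41 N on the fingers with 35 N upward. This was more than I intended, and close to the 40 N limit if that counts finger contact. The top view before hand-in shows the front in the same place as at that stop. I last saw the box lying flat in the tray, just before closing.
- **Square:** wrist force was about 14.5 N away from the panel and 13 N up from the worktop. Some of the 14.5 N is friction, as the square already met about 4 N sliding on the worktop. The gripper held on the stock at an opening of 0.245.
- **Pose:** the blade's slope in the scene view matches upright to a fraction of a pixel, and the stock's free end in the wrist view is within about 1.5 px of flat.
- **Disagreements:** the blade tip appears about 2 px higher than predicted in the scene view, which I put down to the 2 mm calibration. The stock sits about 2 mm off centre in the grip. My two-view heights were good for the box lid (27 mm) but rough for the stock and handle, so I used the given heights for those.
- **Other things:** I planned every path clear of the other objects and noticed none moved in the later views, but I did not measure their final positions.

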